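Lock the ore vise jaw into its notch

TASK

The ore in the vise is about to be hammered, so lock the sliding jaw: turn the yellow jaw-lock knob clockwise until you feel it drop into its notch, where the black line on the knob meets the white mark on the housing, then let go and leave it there. Do not run it on past the notch, and do not turn the blue swivel-lock knob on the vise's other side.

Things in the scene. Friction and masses are not known exactly. Their poses are not given: they have to be found in the camera images.
- jaw_lock (a joint): Angle of the yellow knob, rad: grows clockwise seen from above; stops at 0 and 1.9; starts at 0 to 0.4. Notch at 1.25: black line on the bar meets white mark on the housing rim, beside a black-headed index pin. Turns easily (0.03 N m) to 0.7; then a sprung pin resists (to 0.25 N m) up to a crest at 0.96, past which it is drawn into the notch. Next crest at 1.54. Let go at 1.05 to 1.45, it stays in the notch.
- jaw_lock_grip (a point): Grip point of the yellow knob, on its upright axis, 75 mm above the bench. z up; x along the bar to its black-lined end, turning with it: close the fingers along y. Bar 54 long, 15 thick, 36 mm tall: from a yellow flange (60 mm across) 22 mm below this point to 14 mm above it. Round iron housing below, 88 mm across, fixed to the sole plate; vise iron (ore top 175 mm high) is 100 mm off.
- swivel_lock_end (a point): White-lined end of the blue swivel-lock knob's bar, 27 mm from its upright axis, 75 mm above the bench; x points out along the bar. Same shape of knob and housing as the yellow one, on the other side of the vise, axes 300 mm apart; which is left and which is right varies. Not to be turned.

How it is judged (in metres and radians):
At the end, for the whole second after the job is handed in: The yellow jaw-lock knob rests in its notch, at rest and within 10 degrees (0.18 rad) of 1.25 rad (value of joint jaw_lock between 1.07 and 1.43 rad and velocity of joint jaw_lock between -0.1 and 0.1 rad/s); the robot touches nothing.
It fails at once if the yellow knob is turned on past its notch (beyond 1.65 rad) (value of joint jaw_lock above 1.65 rad).
It fails at once if the blue swivel-lock knob is turned (by more than about 15 degrees) (distance of swivel_lock_end from where it was at the start of the episode above 0.007 m).
It also fails if it takes over 32 s, if anything falls off the work surface, if the arm or the gripper's body presses on something with over 40 N, if the wrist force passes 120 N, or if a joint passes its speed limit or range.

ROBOT

A 6-joint arm with a two-finger parallel gripper is mounted at the origin on the work surface. World frame = base frame: x ahead of the robot, y to its left, z up, the work surface at z = 0. Lengths are in m, angles in degrees, forces in N, time in s.
With the tool pointing down it reaches from about 0.25 to 0.725 m from the base axis. Payload 9.7 kg.
Tool frame: the origin (TCP) lies at the very end of the fingers, on their centre line; the grasp point (between the pads) lies 19 mm behind it; z points along the fingers, y is the direction in which the jaws open and shut (so a half turn about z gives the same grasp; the last joint's range is limited). The gripper opens to 85 mm and grips with 20 to 120 N. Pads are 22 mm wide; open, the fingers measure 114 mm over their backs; the gripper's body (76 mm by 85 mm) begins 54 mm behind the grasp point. The pads swing forward as they close: fully open they stand 13 mm farther back than shut.
Start: joints at [74.828, 4.979, 10.078, 95.1, 0, 90], TCP at [0.144, 0.531, 0.231] pointing down, gripper open.
Joint ranges: [-179.16, 179.16], [-48.56, 103.87], [-65.8, 70.77], [-126.05, 130.52], [-82.76, 87.17], [-180, 180]. Speed limits (degrees/s): [127.2, 127.2, 147.25, 180, 180, 180].

INTERFACE

Orientations are given as [roll, pitch, yaw] about the fixed x, y, z axes, in that order (R = Rz(yaw) Ry(pitch) Rx(roll)).
In Python, from workcell import bot gives the robot as it stands. The module is installed in compiled form; this text tells all that it offers.
- The arm moves only by the tool step_arm, never from a script. Its arguments are lists of equal length, an entry for each row: "dr": the turn, a rotation vector about the tool's x, y, z in rad, a list of three; "xyz": the shift along the tool's x, y, z in units of 40 mm (1.0 is 40 mm), a list of three; "gripper": the opening, from 0 (shut) to 1 (fully open). In form: {"dr": [[wx, wy, wz], ...], "xyz": [[x, y, z], ...], "gripper": [gripper, ...]}. A call has exactly 8 rows; each row is the pose to reach, as a shift and turn from the pose commanded when the call began, along the tool's axes at that moment; what a row does not reach only later rows make up. A row lasts 1/10 s, in which the tool goes at most 50 mm and 8.59 degrees, less where a joint would pass 70% of its speed; a pose out of reach is approached as far as the arm can. A call with a gripper value outside its range is refused whole. The fingers move at their own pace and stop on an object; "squeeze" is the grip in N (left out, the last holds). Time passes only in rows, so rows that repeat a pose let the fingers close, or fill a call up. It gives the time, the measured TCP pose, the force and the opening at its end, in the units of the state.
- bot.get_obs(): the state, without advancing time (a new reading comes with each control period).
- bot.camera(name): name is "scene" or "top" or "wrist"; returns a dict with "image" (400x640x3 uint8, red, green, blue), "camera_matrix" (3x3 intrinsics, pixels), "R" (3x3) and "t" (3): a world point X has camera coordinates R X + t. Camera axes: x right, y down, z forward; pixel columns grow to the right and rows downward; lengths in m; the calibration is good to about 2 mm. A picture is of the moment at which its call begins. There is no depth.
- bot.job_done(): hands the job in, once; it reports no verdict.
Trained networks look in a picture, given as the dict that the camera call returned (one of the last four; its "shot" number tells which), for a name from the list of things; names that differ only in an ending like _2 or _b are one class to them, and where a whole thing is asked for, a point or a joint stands for the part that bears it (a point fixed in the world has none). Each returns a list of dicts, best first, with "p" (0 to 1); they miss things now and then, are a little off and sometimes report something else, mostly with a low value. They report only what shows in the picture. A call takes as long as a camera call.
- bot.regions_of(picture, thing): "region" (400x640 bool, what is visible of it) and "box" ([centre column, centre row, width, height] in pixels, round what is visible of it).
The state is a dict: "time": time; "q": joint angles; "qd": joint speeds; "joint_efforts": joint torques, N m; "ee_pos": TCP position; "tcp_rot": TCP orientation; "wrist_force": force on the tool from outside, world axes, zero at the start; "torque": the same for the moment, N m; "opening": finger opening in m.
Only numpy, scipy, OpenCV 4.12 (cv2) and the standard library are available. Lean on these libraries where they do the work, as an engineer would, in place of code of your own. Each camera call takes 0.05 s, during which the arm holds its last target.

## Working session

There is one attempt and no reset: what is moved stays moved. The work goes in short steps, Python scripts to look and compute and a tool call to move; the robot and the scene stay as the last step left them, time stands still between calls to the robot, and variables do not carry over. Pictures are saved under pics/ and viewed, and the job is handed in when it is done.

Besides the shell and the picture viewer there is one more tool, called after "Call:" as name(argument=value, ...) on one line, values as JSON. step_arm: Moves the arm, as the interface text tells. Its arguments: {"type":"object","properties":{"dr":{"type":"array"},"xyz":{"type":"array"},"gripper":{"type":"array"},"squeeze":{"type":"number"}},"required":["dr","xyz","gripper"]}

```bash
mkdir -p pics
cat > h.py <<'E'
import numpy as np, cv2
from workcell import bot
def save(p,n): cv2.imwrite(f'pics/{n}.png', cv2.cvtColor(p['image'],cv2.COLOR_RGB2BGR))
def topix(p,X):
    c=p['R']@np.array(X)+p['t']; u=p['camera_matrix']@c; return u[:2]/u[2]
def plane(p,uv,z):
    R,t,K=map(np.array,(p['R'],p['t'],p['camera_matrix']))
    d=R.T@np.linalg.inv(K)@np.array([uv[0],uv[1],1.]); o=-R.T@t
    return o+d*(z-o[2])/d[2]
E
python3 - <<'E'
from h import *
o=bot.get_obs(); print({k:np.round(v,3) for k,v in o.items()})
for n in ['top','scene']:
    p=bot.camera(n); save(p,n+'0')
    print(n,p['R'],p['t'])
    for th in ['jaw_lock','swivel_lock_end']:
        for r in bot.regions_of(p,th)[:2]:
            b=r['box']; print(th,round(r['p'],2),np.round(b,1),plane(p,b[:2],0.08))
E
```

```text
{'time': np.float64(0.0), 'q': array([ 7.4829e+01,  5.0120e+00,  1.0033e+01,  9.5100e+01, -1.0000e-03,
        8.9999e+01]), 'qd': array([ 0.063, -0.046, -0.051, -0.026,  0.002, -0.046]), 'joint_efforts': array([ 0.0000e+00, -5.2039e+01,  4.6480e+01,  1.6000e-02, -0.0000e+00,
       -0.0000e+00]), 'ee_pos': array([0.144, 0.531, 0.231]), 'tcp_rot': array([-1.79922e+02,  1.00000e-03,  1.64830e+02]), 'wrist_force': array([-0.561,  0.102, -0.562]), 'torque': array([-0.082,  0.003, -0.016]), 'opening': np.float64(0.085)}
top [[-1.98622064e-01 -9.80076149e-01  1.30943170e-04]
 [-9.58589529e-01  1.94239763e-01 -2.08271529e-01]
 [ 2.04096524e-01 -4.14928416e-02 -9.78071037e-01]] [0.15999142 0.56748152 0.61977773]
jaw_lock 0.67 [447.5 204.2  36.3  31.7] [ 0.52090359 -0.18033502  0.08      ]
swivel_lock_end 0.58 [287.9 239.   34.1  31.2] [0.51655031 0.11264562 0.08      ]
scene [[ 0.75463033  0.65599255  0.01438195]
 [ 0.42870714 -0.47633906 -0.76766613]
 [-0.49673258  0.58546979 -0.64068859]] [-0.46247767 -0.1543307   0.97502605]
jaw_lock 0.93 [164.9 294.8  48.9  53.4] [ 0.54264296 -0.19395992  0.08      ]
swivel_lock_end 0.57 [321.8 183.4  32.5  33.8] [0.53998563 0.09370936 0.08      ]
```

Run:
```python
import cv2
t=cv2.imread('pics/top0.png'); s=cv2.imread('pics/scene0.png')
cv2.imwrite('pics/t1.png',cv2.resize(t[164:244,397:497],None,fx=7,fy=7,interpolation=2))
cv2.imwrite('pics/s1.png',cv2.resize(s[250:350,105:225],None,fx=6,fy=6,interpolation=2))
```

```text
(no output)
```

View pics/top0.png

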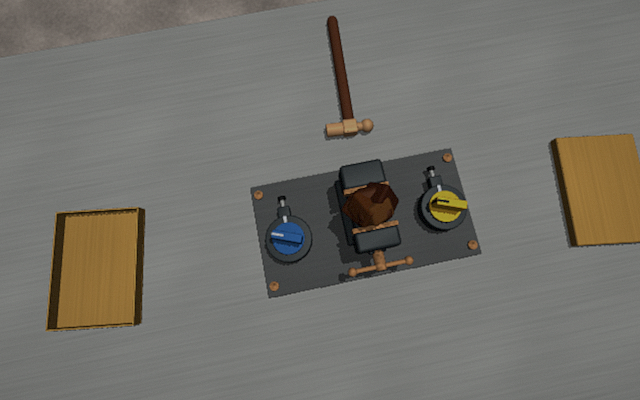

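View pics/scene0.png

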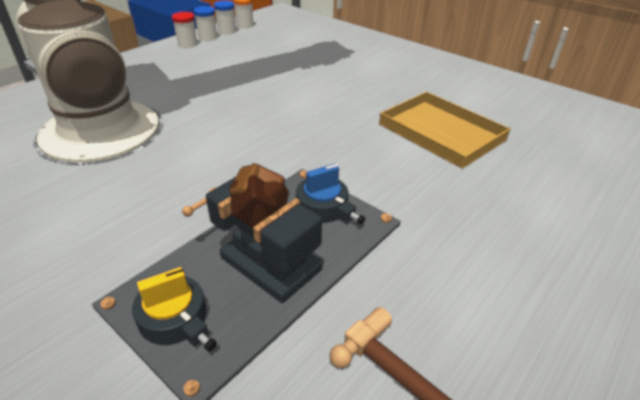

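```bash
ls pics
```

```text
s1.png
scene0.png
t1.png
top0.png
```

View pics/t1.png

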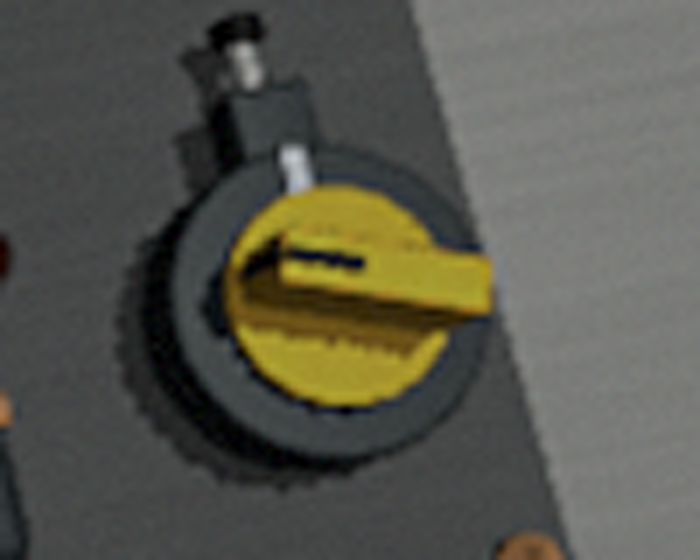

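View pics/s1.png

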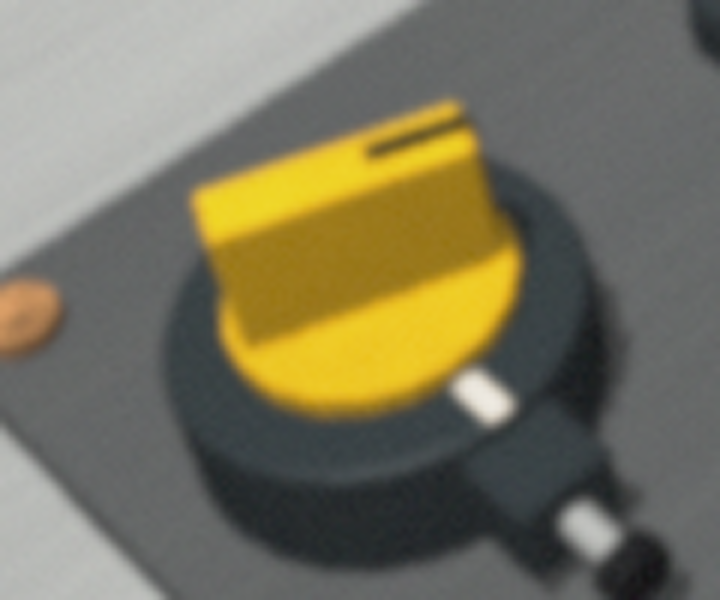

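Run:
```python
from h import *
T=[(285,228),(494,255),(491,314),(281,284)]; S=[(460,100),(192,193),(217,246),(478,147)]
for n,C,s,o in [('top',T,7,(397,164)),('scene',S,6,(105,250))]:
    p=bot.camera(n)
    X=np.array([plane(p,(c[0]/s+o[0],c[1]/s+o[1]),.089) for c in C])
    print(n,X.round(4).tolist(), X.mean(0)); 
    d=(X[0]+X[3]-X[1]-X[2])/2; print(np.linalg.norm(d),np.degrees(np.arctan2(d[1],d[0])))
    if n=='top': m=[(296,150),(300,188)]; fl=(338,297)
    else: m=[(505,412),(462,382)]; fl=(370,275)
    M=[plane(p,(c[0]/s+o[0],c[1]/s+o[1]),.047) for c in m]; print('mark',np.round(M,4))
    c=X.mean(0)
    for k in M: print(np.degrees(np.arctan2(*(k-c)[1::-1])), np.linalg.norm((k-c)[:2]))
```

```text
top [[0.5367, -0.1635, 0.089], [0.5194, -0.2137, 0.089], [0.5049, -0.2086, 0.089], [0.5229, -0.1586, 0.089]] [ 0.52098236 -0.18608541  0.089     ]
0.05313093989764038 70.57946595165922
mark [[ 0.563  -0.1878  0.047 ]
 [ 0.5525 -0.186   0.047 ]]
-2.307782996488103 0.04201088969983239
0.1444948979858271 0.031472331995029634
scene [[0.5287, -0.158, 0.089], [0.5097, -0.2078, 0.089], [0.5249, -0.212, 0.089], [0.5418, -0.1632, 0.089]] [ 0.52625742 -0.18525333  0.089     ]
0.05247425079798738 69.97472040349449
mark [[ 0.5679 -0.1846  0.047 ]
 [ 0.5554 -0.1859  0.047 ]]
0.8574581093183815 0.041608715664477755
-1.334373866158865 0.02914633597760608
```

Call:
step_arm(dr=[[0, 0, 0.09], [0, 0, 0.18], [0, 0, 0.27], [0, 0, 0.36], [0, 0, 0.45], [0, 0, 0.54], [0, 0, 0.63], [0, 0, 0.72]], xyz=[[-0.77, -0.82, 0], [-1.54, -1.64, 0], [-2.31, -2.46, 0], [-3.08, -3.28, 0], [-3.85, -4.1, 0], [-4.62, -4.92, 0], [-5.39, -5.74, 0], [-6.16, -6.56, 0]], gripper=[1, 1, 1, 1, 1, 1, 1, 1])

```text
time: 1.2
ee_pos: [0.3135, 0.2115, 0.2315]
tcp_rot: [179.9, -0.0, 123.4]
wrist_force: [1.7, 0.6, 0.3]
opening: 0.0853
```

Call:
step_arm(dr=[[0, 0, 0.1], [0, 0, 0.2], [0, 0, 0.3], [0, 0, 0.4], [0, 0, 0.5], [0, 0, 0.6], [0, 0, 0.7], [0, 0, 0.8]], xyz=[[-1.12, -0.11, 0], [-2.24, -0.22, 0], [-3.36, -0.33, 0], [-4.48, -0.44, 0], [-5.6, -0.55, 0], [-6.72, -0.66, 0], [-7.84, -0.77, 0], [-8.96, -0.88, 0]], gripper=[1, 1, 1, 1, 1, 1, 1, 1])

```text
time: 2.0
ee_pos: [0.4825, -0.107, 0.2314]
tcp_rot: [180.0, -0.0, 77.5]
wrist_force: [1.1, 0.8, 0.1]
opening: 0.0854
```

```bash
cat > go.py <<'E'
import sys
from h import *
o=bot.get_obs(); y=np.radians(o['tcp_rot'][2]); tx=np.array(eval(sys.argv[1])); ty=eval(sys.argv[2])
d=tx-o['ee_pos']
print('obs',o['ee_pos'].round(4),o['tcp_rot'].round(2),'t',o['time'],'q',o['q'].round(1))
print('units',(np.array([d[0]*np.cos(y)+d[1]*np.sin(y), d[0]*np.sin(y)-d[1]*np.cos(y), -d[2]])/.04).round(3),'rz',round(np.radians(o['tcp_rot'][2]-ty),3))
E
python3 go.py '[.5236,-.1857,.2]' 70.3
```

```text
obs [ 0.4825 -0.107   0.2314] [179.96  -0.    77.48] t 2.0 q [-12.5  -2.7   2.3  95.    0.   90. ]
units [-1.698  1.43   0.786] rz 0.125
```

Call:
step_arm(dr=[[0, 0, 0.04], [0, 0, 0.08], [0, 0, 0.125], [0, 0, 0.125], [0, 0, 0.125], [0, 0, 0.125], [0, 0, 0.125], [0, 0, 0.125]], xyz=[[-0.5, 0.4, 0.2], [-1.0, 0.8, 0.4], [-1.4, 1.2, 0.6], [-1.7, 1.43, 0.78], [-1.7, 1.43, 0.78], [-1.7, 1.43, 0.78], [-1.7, 1.43, 0.78], [-1.7, 1.43, 0.78]], gripper=[1, 1, 1, 1, 1, 1, 1, 1])

```text
time: 2.8
ee_pos: [0.5234, -0.1829, 0.2009]
tcp_rot: [179.9, -0.0, 70.6]
wrist_force: [-0.7, 0.5, -0.2]
opening: 0.0851
```

```bash
python3 - <<'E'
from h import *
p=bot.camera('wrist'); save(p,'w1')
print(topix(p,(.5236,-.1857,.089)), -p['R'].T@p['t'])
d=np.array([np.cos(np.radians(70.3)),np.sin(np.radians(70.3))])
n=np.array([-d[1],d[0]]); 
for a,b in [(1,1),(1,-1),(-1,-1),(-1,1)]:
    q=np.array([.5236,-.1857])+a*.027*d+b*.0075*n; print(a,b,topix(p,(*q,.089)).round(1))
E
python3 go.py '[.5236,-.1857,.2]' 70.3
```

```text
[316.00209577 198.32070699] [ 0.54704377 -0.11280148  0.34433237]
1 1 [306.5 164.6]
1 -1 [326.1 164.7]
-1 -1 [324.9 230.1]
-1 1 [306.5 230. ]
obs [ 0.5234 -0.1829  0.2008] [179.94  -0.    70.64] t 2.85 q [-19.3   5.    6.7  91.7   0.   90.1]
units [-0.064  0.028  0.02 ] rz 0.006
```

View pics/w1.png

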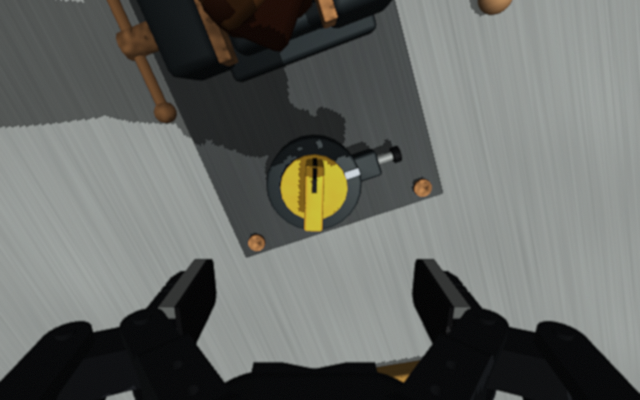

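Call:
step_arm(dr=[[0, 0, 0], [0, 0, 0], [0, 0, 0], [0, 0, 0], [0, 0, 0], [0, 0, 0], [0, 0, 0], [0, 0, 0]], xyz=[[-0.05, 0, 0.6], [-0.05, 0, 1.2], [-0.05, 0, 1.8], [-0.05, 0, 2.4], [-0.05, 0, 2.9], [-0.05, 0, 3.3], [-0.05, 0, 3.52], [-0.05, 0, 3.52]], gripper=[1, 1, 1, 1, 1, 1, 1, 1])

```text
time: 3.65
ee_pos: [0.5222, -0.185, 0.0585]
tcp_rot: [-179.9, -0.0, 70.6]
wrist_force: [-0.8, 0.3, 0.5]
opening: 0.0856
```

Call:
step_arm(dr=[[0, 0, 0], [0, 0, 0], [0, 0, 0], [0, 0, 0], [0, 0, 0], [0, 0, 0], [0, 0, 0], [0, 0, 0]], xyz=[[0, 0, 0], [0, 0, 0], [0, 0, 0], [0, 0, 0], [0, 0, 0], [0, 0, 0], [0, 0, 0], [0, 0, 0]], gripper=[0.5, 0.4, 0.3, 0.2, 0.1, 0.1, 0.1, 0.1], squeeze=40)

```text
time: 4.45
ee_pos: [0.5225, -0.1855, 0.0597]
tcp_rot: [-180.0, 0.0, 70.6]
wrist_force: [-4.3, 1.3, 5.1]
opening: 0.0142
```

Run:
```python
from h import *
p=bot.camera('wrist'); save(p,'w2')
o=bot.get_obs(); print({k:np.round(v,3) for k,v in o.items()})
```

```text
{'time': np.float64(4.5), 'q': array([-1.9541e+01,  5.7540e+00, -8.0740e+00,  7.6182e+01, -8.0000e-03,
        8.9890e+01]), 'qd': array([ 0.014, -0.027,  0.039, -0.078, -0.06 , -0.077]), 'joint_efforts': array([ 3.2800e-01, -4.9935e+01,  4.5569e+01, -1.7230e+00,  1.5000e-01,
        2.8000e-02]), 'ee_pos': array([ 0.522, -0.185,  0.06 ]), 'tcp_rot': array([-1.7999e+02,  8.0000e-03,  7.0569e+01]), 'wrist_force': array([-4.149,  0.545,  5.455]), 'torque': array([0.172, 0.73 , 0.075]), 'opening': np.float64(0.014)}
```

View pics/w2.png

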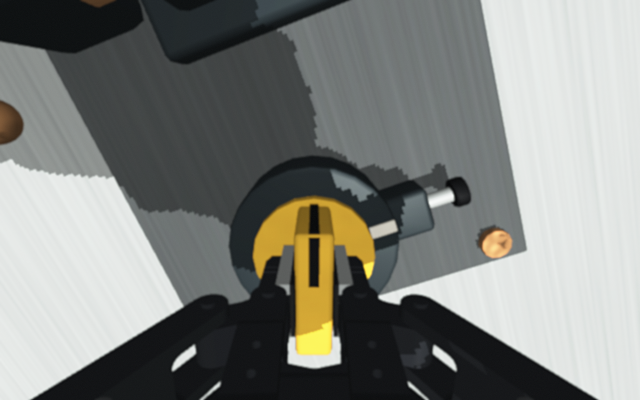

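Call:
step_arm(dr=[[0, 0, 0.08], [0, 0, 0.16], [0, 0, 0.24], [0, 0, 0.32], [0, 0, 0.4], [0, 0, 0.48], [0, 0, 0.56], [0, 0, 0.64]], xyz=[[0, 0, 0], [0, 0, 0], [0, 0, 0], [0, 0, 0], [0, 0, 0], [0, 0, 0], [0, 0, 0], [0, 0, 0]], gripper=[0.1, 0.1, 0.1, 0.1, 0.1, 0.1, 0.1, 0.1], squeeze=60)

```text
time: 5.3
ee_pos: [0.5226, -0.1856, 0.0598]
tcp_rot: [180.0, 0.0, 33.7]
wrist_force: [-3.7, 0.5, 5.3]
opening: 0.0138
```

Run:
```python
from h import *
o=bot.get_obs(); print({k:np.round(v,3) for k,v in o.items()})
```

```text
{'time': np.float64(5.3), 'q': array([-1.95410e+01,  5.75400e+00, -8.06700e+00,  7.61670e+01,
       -2.00000e-02,  1.26746e+02]), 'qd': array([-6.1000e-02, -8.9000e-02,  4.0000e-03, -3.0000e-03, -9.1000e-02,
        4.5503e+01]), 'joint_efforts': array([  0.576, -49.996,  45.267,  -1.372,   0.327,  -1.276]), 'ee_pos': array([ 0.523, -0.186,  0.06 ]), 'tcp_rot': array([1.79978e+02, 9.00000e-03, 3.37120e+01]), 'wrist_force': array([-3.708,  0.53 ,  5.335]), 'torque': array([0.01 , 0.649, 0.028]), 'opening': np.float64(0.014)}
```

Call:
step_arm(dr=[[0, 0, 0.05], [0, 0, 0.1], [0, 0, 0.15], [0, 0, 0.2], [0, 0, 0.25], [0, 0, 0.3], [0, 0, 0.3], [0, 0, 0.3]], xyz=[[0, 0, 0], [0, 0, 0], [0, 0, 0], [0, 0, 0], [0, 0, 0], [0, 0, 0], [0, 0, 0], [0, 0, 0]], gripper=[0.1, 0.1, 0.1, 0.1, 0.1, 0.1, 0.1, 0.1])

```text
time: 6.1
ee_pos: [0.5227, -0.1857, 0.0598]
tcp_rot: [180.0, 0.0, 16.7]
wrist_force: [-2.9, 0.3, 2.4]
opening: 0.0141
```

Run:
```python
from h import *
p=bot.camera('wrist'); save(p,'w3')
o=bot.get_obs(); print({k:np.round(v,3) for k,v in o.items()})
```

```text
{'time': np.float64(6.15), 'q': array([-1.95470e+01,  5.75700e+00, -8.06500e+00,  7.61610e+01,
       -2.90000e-02,  1.43726e+02]), 'qd': array([-0.067,  0.059,  0.   ,  0.038, -0.064, -0.182]), 'joint_efforts': array([ 3.9400e-01, -5.1261e+01,  4.5618e+01, -1.1280e+00,  3.9400e-01,
        6.0000e-03]), 'ee_pos': array([ 0.523, -0.186,  0.06 ]), 'tcp_rot': array([1.79966e+02, 3.00000e-03, 1.67270e+01]), 'wrist_force': array([-3.441, -0.715,  7.857]), 'torque': array([-0.26 ,  0.791,  0.027]), 'opening': np.float64(0.014)}
```

View pics/w3.png

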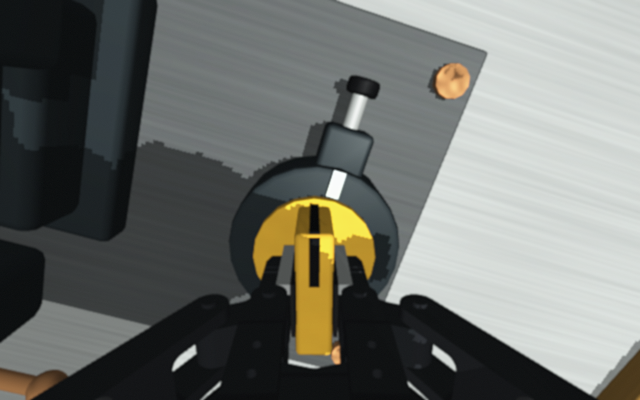

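Call:
step_arm(dr=[[0, 0, 0.05], [0, 0, 0.1], [0, 0, 0.15], [0, 0, 0.2], [0, 0, 0.25], [0, 0, 0.29], [0, 0, 0.29], [0, 0, 0.29]], xyz=[[0, 0, 0], [0, 0, 0], [0, 0, 0], [0, 0, 0], [0, 0, 0], [0, 0, 0], [0, 0, 0], [0, 0, 0]], gripper=[0.1, 0.1, 0.1, 0.1, 0.1, 0.1, 0.1, 0.1])

```text
time: 6.95
ee_pos: [0.5227, -0.1858, 0.0598]
tcp_rot: [180.0, -0.0, 0.1]
wrist_force: [-3.2, -1.3, 4.6]
opening: 0.014
```

Run:
```python
from h import *
p=bot.camera('wrist'); save(p,'w4')
o=bot.get_obs(); print({k:np.round(v,3) for k,v in o.items()})
```

```text
{'time': np.float64(7.0), 'q': array([-1.95500e+01,  5.75600e+00, -8.06200e+00,  7.61560e+01,
       -3.70000e-02,  1.60344e+02]), 'qd': array([ 0.032, -0.048, -0.084, -0.009, -0.082,  0.01 ]), 'joint_efforts': array([ 1.1090e+00, -4.9862e+01,  4.5047e+01, -1.3070e+00,  5.8700e-01,
       -1.8000e-02]), 'ee_pos': array([ 0.523, -0.186,  0.06 ]), 'tcp_rot': array([ 1.79956e+02, -1.10000e-02,  1.05000e-01]), 'wrist_force': array([-2.995, -2.383,  5.343]), 'torque': array([-0.189,  0.723, -0.019]), 'opening': np.float64(0.014)}
```

View pics/w4.png

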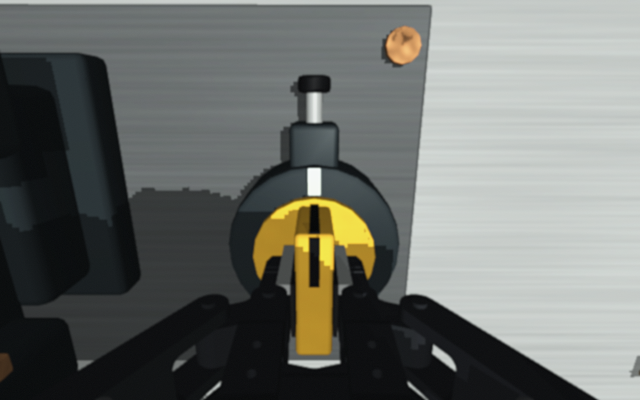

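The white mark (col 314) and the black line (col 314) are aligned. Next I release and lift.

Call:
step_arm(dr=[[0, 0, 0], [0, 0, 0], [0, 0, 0], [0, 0, 0], [0, 0, 0], [0, 0, 0], [0, 0, 0], [0, 0, 0]], xyz=[[0, 0, 0], [0, 0, 0], [0, 0, 0], [0, 0, 0], [0, 0, 0], [0, 0, 0], [0, 0, 0], [0, 0, 0]], gripper=[0.2, 0.3, 0.4, 0.5, 0.6, 0.7, 0.7, 0.7])

```text
time: 7.8
ee_pos: [0.5228, -0.1855, 0.0593]
tcp_rot: [180.0, -0.0, 0.1]
wrist_force: [0.5, -0.6, -0.8]
opening: 0.0599
```

Call:
step_arm(dr=[[0, 0, 0], [0, 0, 0], [0, 0, 0], [0, 0, 0], [0, 0, 0], [0, 0, 0], [0, 0, 0], [0, 0, 0]], xyz=[[0, 0, -0.3], [0, 0, -0.8], [0, 0, -1.4], [0, 0, -2.0], [0, 0, -2.6], [0, 0, -3.0], [0, 0, -3.2], [0, 0, -3.2]], gripper=[0.7, 0.7, 0.7, 0.7, 0.7, 0.7, 0.7, 0.7])

```text
time: 8.6
ee_pos: [0.5232, -0.1856, 0.1888]
tcp_rot: [180.0, -0.1, 0.1]
wrist_force: [-0.3, -0.7, -0.7]
opening: 0.06
```

Run:
```python
from h import *
p=bot.camera('wrist'); save(p,'w5')
p=bot.camera('scene'); save(p,'s5')
o=bot.get_obs(); print({k:np.round(v,3) for k,v in o.items()})
```

```text
{'time': np.float64(8.7), 'q': array([-1.95330e+01,  4.92700e+00,  5.08200e+00,  9.01890e+01,
        2.00000e-03,  1.60361e+02]), 'qd': array([-0.   ,  0.329, -0.911, -0.107,  0.123, -0.028]), 'joint_efforts': array([ -0.   , -53.619,  48.208,   0.092,   0.   ,  -0.   ]), 'ee_pos': array([ 0.523, -0.185,  0.187]), 'tcp_rot': array([-1.79987e+02,  3.20000e-02,  1.06000e-01]), 'wrist_force': array([ 0.074,  0.738, -0.355]), 'torque': array([ 0.009, -0.014,  0.006]), 'opening': np.float64(0.06)}
```

View pics/w5.png

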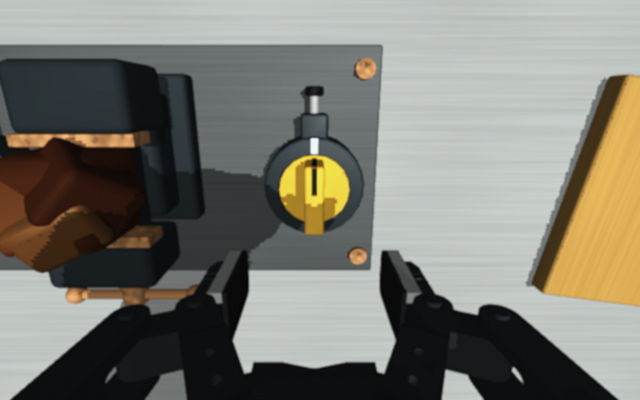

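View pics/s5.png

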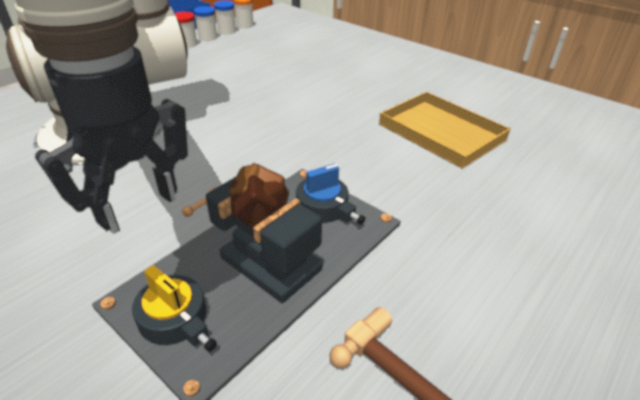

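In the wrist picture the line (314, 180) and the white mark (314, 146) are aligned, and the gripper is clear of the knob. The blue knob looks unchanged in the scene picture.

```bash
python3 -c "
from workcell import bot
print(bot.job_done())"
```

```text
the job is handed in; nothing more can be done
None
```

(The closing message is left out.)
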